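# Show where the stray tube belongs

### The job

Show a colleague where the stray sample tube goes: with the fingers pointing down, point at the blue cap of the tube in the white single stand from just above it (fingertips one to four centimetres over the cap) and stay there for two seconds, then point in the same way at the one empty hole of the blue rack, fingertips one to four centimetres above the level of the caps round it, for two seconds, and finally raise the hand to a good 25 cm above the worktop. Touch nothing on the worktop, and come down to each spot from well above, so that you do not point closely at any other tube on the way.

Things in the scene. Friction and masses are not known exactly. Their poses are not given: they have to be found in the camera images.
- rack: blue clear tube rack for eight 50 ml tubes, 86 x 200 x 80 mm, held fast to the worktop; origin at the centre of its underside, long side along its y. Eight holes, 33 mm wide, in two rows: centres at x = -21.5 and +21.5 mm and y = -70.5, -23.5, +23.5 and +70.5 mm in its frame; hole mouths at height 80 mm, floor at 4 mm. Seven holes hold a tube, one is empty; which one differs from run to run
- gap: the empty hole of the rack: a flat yellow dot, 26 mm across, in the middle of that hole on the rack's floor; origin at the dot's centre, 4 mm above the worktop; the mouth of the hole is 76 mm above it
- stand: white single-tube stand fixed to the worktop, block 56 x 56 mm on an 80 mm foot, 62 mm high, with one round hole; origin at the centre of its underside
- stray_tube: the tube in the white stand: 50 ml tube with a blue screw cap (35 mm across), 122 mm tall, origin at the centre of its pointed foot, about 4 mm above the worktop, z up to the cap, so the top of the cap is about 126 mm above the worktop. It is loose in the stand and may lean a couple of degrees
- tube1: one of the seven tubes in the rack: the same kind of 50 ml tube with a blue cap 35 mm across, 122 mm tall, origin at its foot, about 4 mm above the worktop, top of the cap about 126 mm above the worktop; seated firmly in its hole, upright
- tube2: one of the seven tubes in the rack: the same kind of 50 ml tube with a blue cap 35 mm across, 122 mm tall, origin at its foot, about 4 mm above the worktop, top of the cap about 126 mm above the worktop; seated firmly in its hole, upright
- tube3: one of the seven tubes in the rack: the same kind of 50 ml tube with a blue cap 35 mm across, 122 mm tall, origin at its foot, about 4 mm above the worktop, top of the cap about 126 mm above the worktop; seated firmly in its hole, upright
- tube4: one of the seven tubes in the rack: the same kind of 50 ml tube with a blue cap 35 mm across, 122 mm tall, origin at its foot, about 4 mm above the worktop, top of the cap about 126 mm above the worktop; seated firmly in its hole, upright
- tube5: one of the seven tubes in the rack: the same kind of 50 ml tube with a blue cap 35 mm across, 122 mm tall, origin at its foot, about 4 mm above the worktop, top of the cap about 126 mm above the worktop; seated firmly in its hole, upright
- tube6: one of the seven tubes in the rack: the same kind of 50 ml tube with a blue cap 35 mm across, 122 mm tall, origin at its foot, about 4 mm above the worktop, top of the cap about 126 mm above the worktop; seated firmly in its hole, upright
- tube7: one of the seven tubes in the rack: the same kind of 50 ml tube with a blue cap 35 mm across, 122 mm tall, origin at its foot, about 4 mm above the worktop, top of the cap about 126 mm above the worktop; seated firmly in its hole, upright
- label_roll: bystander: roll of labels, 85 mm across, 62 mm high; origin at the centre of its underside; to the side of the work
- sample_cup: bystander: clear sample cup, 60 mm across, 62 mm high; origin at the centre of its underside; to the side of the work
- calculator: bystander: black desk calculator, 107 x 118 x 69 mm; origin at the centre of its underside; to the side of the work
- spray_bottle: bystander: white spray bottle with blue trigger, 63 x 82 x 226 mm; origin at the centre of its underside; to the side of the work

How it is judged:
By the outcome, as a careful person would: the job done as asked, in the order asked, and still so for the second after the job is handed in, with the robot touching nothing.
It also fails if it takes over 45 s, if anything falls off the work surface, if the arm or the gripper's body presses on something with over 40 N, if the wrist force passes 120 N, or if a joint passes its speed limit or range.

### The arm

A 7-joint arm with a two-finger parallel gripper is mounted at the origin on a cart in front of the work surface, level with it; the furniture and walls round the work are solid. World frame = base frame: x ahead of the robot, y to its left, z up, the work surface at z = 0. Lengths are in m, angles in degrees, forces in N, time in s.
With the tool pointing down it reaches from about 0.425 to 0.875 m from the base axis. Payload 9.9 kg.
Tool frame: the origin (TCP) lies between the finger pads, 19 mm behind the fingertips; this is the grasp point; z points along the fingers, y is the line along which they close (so a half turn about z gives the same grasp; the last joint's range is limited). The gripper opens to 85 mm and grips with 20 to 120 N. Pads are 22 mm wide; open, the fingers measure 114 mm over their backs; the gripper's body (76 mm by 85 mm) begins 54 mm behind the grasp point. The pads swing forward as they close: fully open they stand 13 mm farther back than shut.
Start: joints at [-81.119, 32.985, 1.427, 82.34, -0.859, 64.687, -3.237], TCP at [0.16, 0.656, 0.25] pointing down, gripper open.
Joint ranges: [-157.87, 157.87], [-19.46, 123.44], [-87.15, 90], [11.01, 140.99], [-62.26, 242.26], [9.8, 113.94], [-161.44, 161.44]. Speed limits (degrees/s): [127.2, 127.2, 172.46, 172.46, 180, 180, 180].

### API

Orientations are given as [roll, pitch, yaw] about the fixed x, y, z axes, in that order (R = Rz(yaw) Ry(pitch) Rx(roll)).
In Python, from bench import manip gives the robot as it stands.
- The arm moves only by the tool servo_tool, never from a script. Its argument "plan" is a list of rows, each an object of numbers: "dx", "dy", "dz": the shift along the tool's x, y, z in mm; "twist": the turn about the tool's z in rad. A call has 1 to 12 rows; each row shifts and turns the commanded pose from where the row before left it, along the tool's axes as they then stand; what a row does not reach is not made up. A row lasts 1/8 s, in which the tool goes at most 62.5 mm and 10.7 degrees, less where a joint would pass 70% of its speed; a pose out of reach is approached as far as the arm can. A call is refused whole if a number of a shift passes 62.5 or a number of a turn 0.188, either way. A call with a gripper value outside its range is refused whole. "fingers" is the opening, from -1 (shut) to 1 (fully open), set as the call begins (left out, the last holds). The fingers move at their own pace and stop on an object; "grip_force" is the grip in N (left out, the last holds). Time passes only in rows, so rows that do not move let the fingers close. It gives the time, the measured TCP pose, the force, the opening and the grip force at its end, in the units of the state.
- manip.observe(): the state, without advancing time (a new reading comes with each control period).
- manip.get_image(name): name is "side" or "top"; returns a dict with "img" (384x512x3 uint8, red, green, blue), "mtx" (3x3 intrinsics, pixels), "R" (3x3) and "t" (3): a world point X has camera coordinates R X + t. Camera axes: x right, y down, z forward; pixel columns grow to the right and rows downward; lengths in m; the calibration is good to about 2 mm. A picture is of the moment at which its call begins. There is no depth.
- manip.finish_job(): hands the job in; it is judged then, once.
The state is a dict: "time_s": time; "joint_positions": joint angles; "dq": joint speeds; "tau": joint torques, N m; "tcp_pos": TCP position; "ee_rot": TCP orientation; "ft_force": force on the tool from outside, world axes, zero at the start; "torque": the same for the moment, N m; "width": opening from 0.0 (shut) to 1.0 (fully open); "grip_force": force on a finger pad.
Only numpy, scipy, OpenCV 4.12 (cv2) and the standard library are available. Lean on these libraries where they do the work, as an engineer would, in place of code of your own. Each camera call takes 0.05 s, during which the arm holds its last target. There are 200 camera calls.

## Working session

There is one attempt and no reset: what is moved stays moved. The work goes in short steps, Python scripts to look and compute and a tool call to move; the robot and the scene stay as the last step left them, time stands still between calls to the robot, and variables do not carry over. Pictures are saved under pics/ and viewed, at most 10 in all, crops included, and the job is handed in when it is done.

Besides the shell and the picture viewer there is one more tool, called after "Request:" as name(argument=value, ...) on one line, values as JSON. servo_tool: Moves the arm, as the interface text tells. Its arguments: {"type":"object","properties":{"plan":{"type":"array","items":{"type":"object","properties":{"dx":{"type":"number"},"dy":{"type":"number"},"dz":{"type":"number"},"twist":{"type":"number"}}}},"fingers":{"type":"number"},"grip_force":{"type":"number"}},"required":["plan"]}

```bash
mkdir -p pics
python3 - <<'E'
from bench import manip
import cv2,numpy as np,pickle
d={}
for n in("top","side"):
    d[n]=manip.get_image(n); cv2.imwrite(f"pics/{n}0.png",d[n]["img"][:,:,::-1])
    print(n,d[n]["mtx"].tolist(),(-d[n]["R"].T@d[n]["t"]).round(3),d[n]["R"].round(3).tolist())
pickle.dump(d,open("d.pkl","wb"))
s=manip.observe();print(s["time_s"],s["tcp_pos"],s["ee_rot"],s["width"])
E
```

```text
top [[396.0948281759058, 0.0, 254.36580553725918], [0.0, 396.0948281759058, 193.3905552565789], [0.0, 0.0, 1.0]] [ 0.444 -0.004  1.305] [[-0.009, -1.0, 0.011], [-0.997, 0.008, -0.077], [0.077, -0.012, -0.997]]
side [[483.1063206555645, 0.0, 254.85684494097362], [0.0, 483.1063206555645, 195.0477629377803], [0.0, 0.0, 1.0]] [-0.714  0.832  0.913] [[-0.571, -0.821, -0.026], [-0.403, 0.308, -0.862], [0.716, -0.482, -0.506]]
0.1 [0.1595438  0.65549855 0.24924697] [-1.79916137e+02  3.44444107e-03  1.66321719e+02] 0.9979431334428858
```

View pics/top0.png

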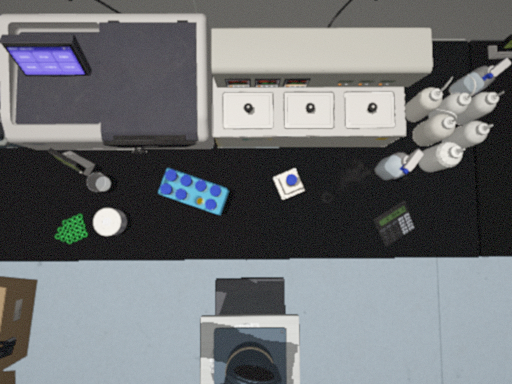

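View pics/side0.png

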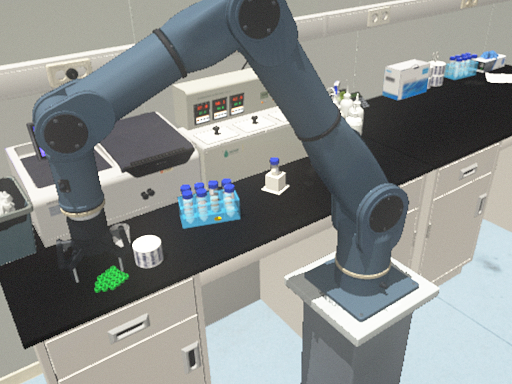

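The top view shows the rack at about (193,191), with an orange/yellow spot at (199,200). The stand's cap is at (292,181). The side view shows the yellow dot at (219,217) and the stand's cap at (274,161). No arm links are visible in the top view, so I'll check the calibration by projecting the TCP, then measure.

```bash
cat > h.py <<'E'
import cv2,numpy as np,pickle
def proj(c,X): 
    return cv2.projectPoints(np.float64(X).reshape(-1,1,3),cv2.Rodrigues(c["R"])[0],c["t"],c["mtx"],None)[0][:,0]
def ray(c,px,z):
    d=c["R"].T@np.linalg.inv(c["mtx"])@[px[0],px[1],1]; o=-c["R"].T@c["t"]
    return o+d*(z-o[2])/d[2]
E
python3 - <<'E'
from h import *
d=pickle.load(open("d.pkl","rb"))
for n in d: print(n,"tcp",proj(d[n],[.1595,.6555,.249]).round(),"base",proj(d[n],[0,0,0]).round())
for n,rois in {"top":[(150,160,90,62),(268,160,45,45)],"side":[(170,170,80,65),(255,150,40,50)]}.items():
    im=d[n]["img"]; hsv=cv2.cvtColor(im,cv2.COLOR_RGB2HSV)
    for x,y,w,h in rois:
        m=cv2.inRange(hsv[y:y+h,x:x+w],(108,130,60),(130,255,255))
        k,_,st,ce=cv2.connectedComponentsWithStats(m)
        for i in range(1,k):
            if st[i,4]>12:
                p=ce[i]+[x,y]; print(n,p.round(1),st[i,2:].tolist(),ray(d[n],p,.126 if n=="top" else .117).round(3))
        m=cv2.inRange(hsv[y:y+h,x:x+w],(12,120,90),(35,255,255))
        k,_,st,ce=cv2.connectedComponentsWithStats(m)
        for i in range(1,k):
            p=ce[i]+[x,y]; print(n,"YEL",p.round(1),st[i,2:].tolist(),ray(d[n],p,.004).round(3))
a=cv2.resize(d["top"]["img"][150:230,150:320],None,fx=4,fy=4,interpolation=cv2.INTER_CUBIC)
b=cv2.resize(d["side"]["img"][145:235,165:300],None,fx=3,fy=3,interpolation=cv2.INTER_CUBIC)
b=cv2.copyMakeBorder(b,0,0,0,680-b.shape[1],cv2.BORDER_CONSTANT)
cv2.imwrite("pics/c.png",np.vstack([a,b])[:,:,::-1])
E
```

```text
top tcp [[ -4. 337.]] base [[250. 363.]]
side tcp [[ 99. 272.]] base [[360. 281.]]
top [170.5 174.7] [13, 13, 114] [0.593 0.232 0.126]
top [185.5 180.1] [12, 12, 101] [0.576 0.187 0.126]
top [200.3 184.9] [11, 13, 99] [0.561 0.143 0.126]
top [165.6 188.4] [12, 11, 102] [0.552 0.247 0.126]
top [215. 190.] [11, 12, 95] [0.546 0.099 0.126]
top [180.6 193.6] [12, 10, 92] [0.536 0.202 0.126]
top [210.2 203.9] [11, 11, 92] [0.504 0.114 0.126]
top YEL [199.2 200.6] [5, 6, 19] [0.522 0.162 0.004]
top [291.1 179.4] [10, 10, 78] [ 0.576 -0.128  0.126]
side [227.7 185.1] [13, 13, 125] [0.523 0.109 0.117]
side [212.9 184.1] [9, 8, 62] [0.56  0.146 0.117]
side [200.1 189.5] [13, 14, 126] [0.554 0.199 0.117]
side [186.1 191.5] [12, 14, 129] [0.57  0.242 0.117]
side YEL [217.6 218.1] [6, 3, 17] [0.521 0.158 0.004]
side [274.  160.6] [9, 7, 50] [ 0.576 -0.126  0.117]
```

View pics/c.png

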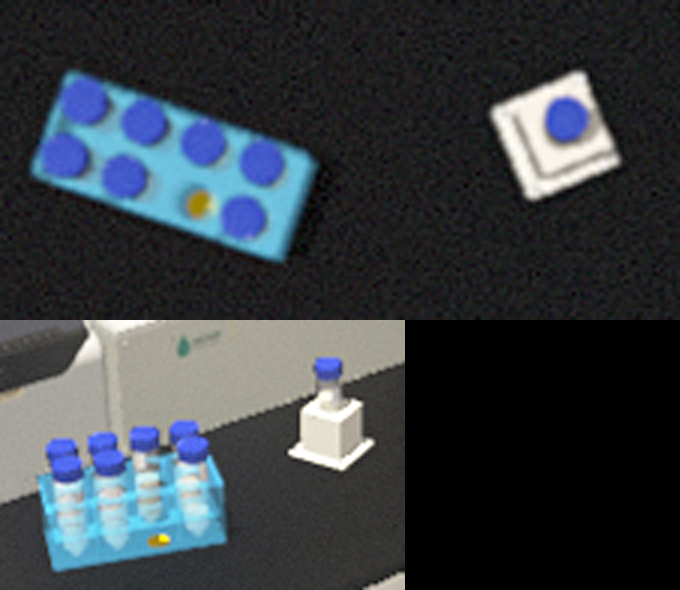

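The caps give a consistent grid. The gap is at (0.520, 0.158), and both cameras agree. The stray cap is at (0.576, -0.127). I'll shut the fingers, rise, and swing round high.

Request:
servo_tool(fingers=-1, plan=[{"dz": -25}, {"dz": -25}, {"dx": -20, "dy": -10}, {"dx": -40, "dy": -22}, {"dx": -40, "dy": -22}, {"dx": -40, "dy": -22}, {"dx": -40, "dy": -22}, {"dx": -40, "dy": -22}, {"dx": -40, "dy": -22}, {"dx": -30, "dy": -16}, {"dx": -18, "dy": -10}, {}])

```text
invalid input at $.plan[0]: expected keys dx, dy, dz, twist
```

Request:
servo_tool(fingers=-1, plan=[{"dx": 0, "dy": 0, "dz": -25, "twist": 0}, {"dx": 0, "dy": 0, "dz": -25, "twist": 0}, {"dx": -20, "dy": -10, "dz": 0, "twist": 0}, {"dx": -40, "dy": -22, "dz": 0, "twist": 0}, {"dx": -40, "dy": -22, "dz": 0, "twist": 0}, {"dx": -40, "dy": -22, "dz": 0, "twist": 0}, {"dx": -40, "dy": -22, "dz": 0, "twist": 0}, {"dx": -40, "dy": -22, "dz": 0, "twist": 0}, {"dx": -40, "dy": -22, "dz": 0, "twist": 0}, {"dx": -30, "dy": -16, "dz": 0, "twist": 0}, {"dx": -18, "dy": -10, "dz": 0, "twist": 0}, {"dx": 0, "dy": 0, "dz": 0, "twist": 0}])

```text
time_s: 1.6
tcp_pos: [0.4201, 0.4184, 0.2996]
ee_rot: [-179.9, -0.0, 166.2]
ft_force: [-0.3, -0.0, 0.3]
width: 0.001
grip_force: 0.0
```

Request:
servo_tool(plan=[{"dx": -14, "dy": -25, "dz": 0, "twist": 0}, {"dx": -28, "dy": -49, "dz": 0, "twist": 0}, {"dx": -28, "dy": -49, "dz": 0, "twist": 0}, {"dx": -28, "dy": -49, "dz": 0, "twist": 0}, {"dx": -28, "dy": -49, "dz": 0, "twist": 0}, {"dx": -28, "dy": -49, "dz": 0, "twist": 0}, {"dx": -28, "dy": -49, "dz": 0, "twist": 0}, {"dx": -28, "dy": -49, "dz": 0, "twist": 0}, {"dx": -28, "dy": -49, "dz": 0, "twist": 0}, {"dx": -28, "dy": -49, "dz": 0, "twist": 0}, {"dx": -14, "dy": -26, "dz": 0, "twist": 0}, {"dx": 0, "dy": 0, "dz": 0, "twist": 0}])

```text
time_s: 3.1
tcp_pos: [0.5751, -0.1253, 0.2994]
ee_rot: [-180.0, -0.0, 166.2]
ft_force: [0.1, -0.0, 0.3]
width: 0.004
grip_force: 0.0
```

Run:
```python
from bench import manip
from h import *
c=manip.get_image("side");s=manip.observe();p=s["tcp_pos"];print(p,s["time_s"])
X=[p,p-[0,0,.019],p-[0,0,.032],[.576,-.127,.126]]
q=proj(c,X);print(q.round(1))
x0,y0=200,70
a=cv2.resize(c["img"][y0:y0+140,x0:x0+150],None,fx=4,fy=4,interpolation=cv2.INTER_CUBIC)
for u in q: cv2.circle(a,tuple(int(v) for v in (u-[x0,y0]+.5)*4),3,(255,0,0),-1)
cv2.imwrite("pics/s1.png",a[:,:,::-1])
```

```text
[ 0.57505971 -0.12334585  0.29943702] 3.15
[[273.2 114.1]
 [273.2 119.2]
 [273.3 122.7]
 [274.2 158.3]]
```

View pics/s1.png

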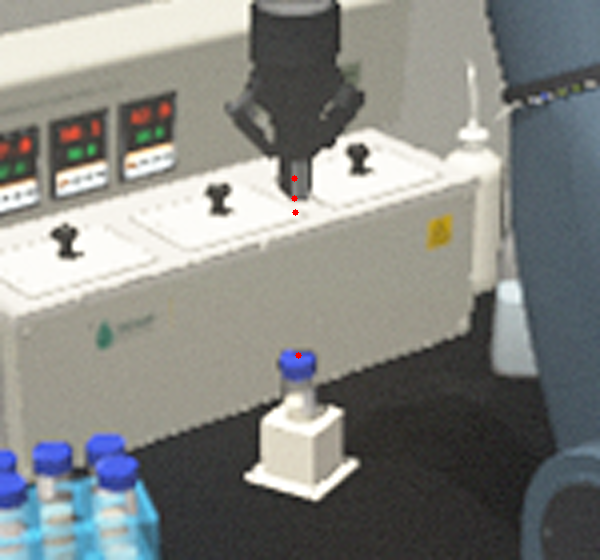

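The picture shows the shut fingertips at about (274,119) in the full frame, matching the 19 mm offset. They're right above the stray cap at (274,158). Descending 127 mm puts the tips about 27 mm over it.

Request:
servo_tool(plan=[{"dx": -1.5, "dy": -2, "dz": 15, "twist": 0}, {"dx": 0, "dy": 0, "dz": 30, "twist": 0}, {"dx": 0, "dy": 0, "dz": 30, "twist": 0}, {"dx": 0, "dy": 0, "dz": 25, "twist": 0}, {"dx": 0, "dy": 0, "dz": 15, "twist": 0}, {"dx": 0, "dy": 0, "dz": 8, "twist": 0}, {"dx": 0, "dy": 0, "dz": 4, "twist": 0}, {"dx": 0, "dy": 0, "dz": 0, "twist": 0}, {"dx": 0, "dy": 0, "dz": 0, "twist": 0}, {"dx": 0, "dy": 0, "dz": 0, "twist": 0}, {"dx": 0, "dy": 0, "dz": 0, "twist": 0}, {"dx": 0, "dy": 0, "dz": 0, "twist": 0}])

```text
time_s: 4.65
tcp_pos: [0.5759, -0.1268, 0.1731]
ee_rot: [180.0, 0.0, 166.3]
ft_force: [-0.8, 0.7, -0.4]
width: 0.0
grip_force: 0.0
```

Run:
```python
from bench import manip
from h import *
v=[]
for n,x0,y0 in (("side",215,100),("top",230,130)):
    c=manip.get_image(n)
    v.append(cv2.resize(c["img"][y0:y0+100,x0:x0+100],None,fx=4,fy=4,interpolation=cv2.INTER_CUBIC))
print(manip.observe()["tcp_pos"])
cv2.imwrite("pics/s2.png",np.hstack(v)[:,:,::-1])
```

```text
[ 0.5758074  -0.12681944  0.17302128]
```

View pics/s2.png

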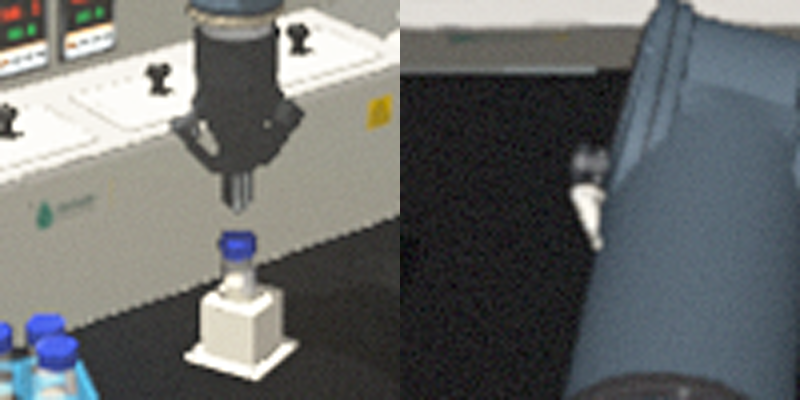

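In the side crop the tips are centred over the cap with a clear gap: tips at about (274,153), cap top at about (274,158). The arm hides the spot in the top view. I'll hold here for more than 2 s.

Request:
servo_tool(plan=[{"dx": 0, "dy": 0, "dz": 0, "twist": 0}, {"dx": 0, "dy": 0, "dz": 0, "twist": 0}, {"dx": 0, "dy": 0, "dz": 0, "twist": 0}, {"dx": 0, "dy": 0, "dz": 0, "twist": 0}, {"dx": 0, "dy": 0, "dz": 0, "twist": 0}, {"dx": 0, "dy": 0, "dz": 0, "twist": 0}, {"dx": 0, "dy": 0, "dz": 0, "twist": 0}, {"dx": 0, "dy": 0, "dz": 0, "twist": 0}, {"dx": 0, "dy": 0, "dz": 0, "twist": 0}, {"dx": 0, "dy": 0, "dz": 0, "twist": 0}, {"dx": 0, "dy": 0, "dz": 0, "twist": 0}, {"dx": 0, "dy": 0, "dz": 0, "twist": 0}])

```text
time_s: 6.25
tcp_pos: [0.5758, -0.1268, 0.173]
ee_rot: [-180.0, -0.0, 166.3]
ft_force: [0.3, 0.4, 0.9]
width: 0.003
grip_force: 0.0
```

Request:
servo_tool(plan=[{"dx": 0, "dy": 0, "dz": 0, "twist": 0}, {"dx": 0, "dy": 0, "dz": 0, "twist": 0}, {"dx": 0, "dy": 0, "dz": 0, "twist": 0}, {"dx": 0, "dy": 0, "dz": 0, "twist": 0}, {"dx": 0, "dy": 0, "dz": 0, "twist": 0}, {"dx": 0, "dy": 0, "dz": 0, "twist": 0}, {"dx": 0, "dy": 0, "dz": -10, "twist": 0}, {"dx": 0, "dy": 0, "dz": -30, "twist": 0}, {"dx": 0, "dy": 0, "dz": -35, "twist": 0}, {"dx": 0, "dy": 0, "dz": -35, "twist": 0}, {"dx": 0, "dy": 0, "dz": -17, "twist": 0}, {"dx": 0, "dy": 0, "dz": 0, "twist": 0}])

```text
time_s: 7.75
tcp_pos: [0.5764, -0.127, 0.3018]
ee_rot: [180.0, 0.2, 166.3]
ft_force: [0.7, 0.2, -1.1]
width: 0.002
grip_force: 0.0
```

Request:
servo_tool(plan=[{"dx": 8.5, "dy": 18.5, "dz": 0, "twist": 0}, {"dx": 17.5, "dy": 38, "dz": 0, "twist": 0}, {"dx": 17.5, "dy": 38, "dz": 0, "twist": 0}, {"dx": 17.5, "dy": 38, "dz": 0, "twist": 0}, {"dx": 17.5, "dy": 38, "dz": 0, "twist": 0}, {"dx": 17.5, "dy": 38, "dz": 0, "twist": 0}, {"dx": 17.5, "dy": 38, "dz": 0, "twist": 0}, {"dx": 8, "dy": 17.5, "dz": 0, "twist": 0}, {"dx": 0, "dy": 0, "dz": 0, "twist": 0}, {"dx": 0, "dy": 0, "dz": 0, "twist": 0}])

```text
time_s: 9.0
tcp_pos: [0.5204, 0.1569, 0.2998]
ee_rot: [-179.9, 0.0, 166.2]
ft_force: [0.9, -0.8, 1.2]
width: 0.002
grip_force: 0.0
```

Request:
servo_tool(plan=[{"dx": 0, "dy": 1, "dz": 15, "twist": 0}, {"dx": 0, "dy": 0, "dz": 30, "twist": 0}, {"dx": 0, "dy": 0, "dz": 30, "twist": 0}, {"dx": 0, "dy": 0, "dz": 25, "twist": 0}, {"dx": 0, "dy": 0, "dz": 15, "twist": 0}, {"dx": 0, "dy": 0, "dz": 8, "twist": 0}, {"dx": 0, "dy": 0, "dz": 4, "twist": 0}, {"dx": 0, "dy": 0, "dz": 0, "twist": 0}, {"dx": 0, "dy": 0, "dz": 0, "twist": 0}, {"dx": 0, "dy": 0, "dz": 0, "twist": 0}])

```text
time_s: 10.25
tcp_pos: [0.5207, 0.1595, 0.1734]
ee_rot: [180.0, 0.0, 166.3]
ft_force: [0.6, -0.5, 0.7]
width: 0.0
grip_force: 0.0
```

Run:
```python
from bench import manip
from h import *
v=[]
for n,x0,y0 in (("side",165,130),("top",150,140)):
    c=manip.get_image(n)
    v.append(cv2.resize(c["img"][y0:y0+100,x0:x0+100],None,fx=4,fy=4,interpolation=cv2.INTER_CUBIC))
print(manip.observe()["tcp_pos"])
cv2.imwrite("pics/s3.png",np.hstack(v)[:,:,::-1])
```

```text
[0.52056612 0.15950766 0.17328479]
```

View pics/s3.png

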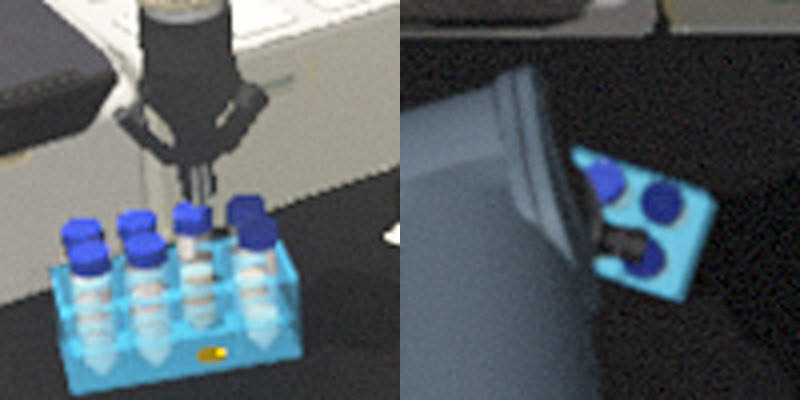

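The tips show at side-image pixel (215,181). They're over the empty place beside the third rear cap and clear of the caps. The measured TCP is within 2 mm of the gap. I'll hold for more than 2 s, then rise.

Request:
servo_tool(plan=[{"dx": 0, "dy": -1, "dz": 0, "twist": 0}, {"dx": 0, "dy": 0, "dz": 0, "twist": 0}, {"dx": 0, "dy": 0, "dz": 0, "twist": 0}, {"dx": 0, "dy": 0, "dz": 0, "twist": 0}, {"dx": 0, "dy": 0, "dz": 0, "twist": 0}, {"dx": 0, "dy": 0, "dz": 0, "twist": 0}, {"dx": 0, "dy": 0, "dz": 0, "twist": 0}, {"dx": 0, "dy": 0, "dz": 0, "twist": 0}, {"dx": 0, "dy": 0, "dz": 0, "twist": 0}, {"dx": 0, "dy": 0, "dz": 0, "twist": 0}, {"dx": 0, "dy": 0, "dz": 0, "twist": 0}, {"dx": 0, "dy": 0, "dz": 0, "twist": 0}])

```text
time_s: 11.85
tcp_pos: [0.5202, 0.1585, 0.173]
ee_rot: [-180.0, -0.0, 166.3]
ft_force: [0.3, 0.2, 0.1]
width: -0.0
grip_force: 0.0
```

Request:
servo_tool(plan=[{"dx": 0, "dy": 0, "dz": 0, "twist": 0}, {"dx": 0, "dy": 0, "dz": 0, "twist": 0}, {"dx": 0, "dy": 0, "dz": 0, "twist": 0}, {"dx": 0, "dy": 0, "dz": 0, "twist": 0}, {"dx": 0, "dy": 0, "dz": 0, "twist": 0}, {"dx": 0, "dy": 0, "dz": 0, "twist": 0}, {"dx": 0, "dy": 0, "dz": 0, "twist": 0}, {"dx": 0, "dy": 0, "dz": 0, "twist": 0}, {"dx": 0, "dy": 0, "dz": 0, "twist": 0}, {"dx": 0, "dy": 0, "dz": 0, "twist": 0}])

```text
time_s: 13.1
tcp_pos: [0.5202, 0.1584, 0.173]
ee_rot: [-180.0, -0.0, 166.3]
ft_force: [-0.1, -0.2, 1.0]
width: -0.0
grip_force: 0.0
```

Request:
servo_tool(plan=[{"dx": 0, "dy": 0, "dz": -10, "twist": 0}, {"dx": 0, "dy": 0, "dz": -30, "twist": 0}, {"dx": 0, "dy": 0, "dz": -35, "twist": 0}, {"dx": 0, "dy": 0, "dz": -35, "twist": 0}, {"dx": 0, "dy": 0, "dz": -30, "twist": 0}, {"dx": 0, "dy": 0, "dz": -10, "twist": 0}, {"dx": 0, "dy": 0, "dz": 0, "twist": 0}, {"dx": 0, "dy": 0, "dz": 0, "twist": 0}, {"dx": 0, "dy": 0, "dz": 0, "twist": 0}, {"dx": 0, "dy": 0, "dz": 0, "twist": 0}])

```text
time_s: 14.35
tcp_pos: [0.52, 0.1584, 0.3224]
ee_rot: [-180.0, -0.1, 166.3]
ft_force: [0.0, 0.3, 0.1]
width: -0.001
grip_force: 0.0
```

Run:
```python
from bench import manip
s=manip.observe();print(s["time_s"],s["tcp_pos"])
if s["tcp_pos"][2]>.3: print(manip.finish_job())
```

```text
14.35 [0.52003867 0.15839708 0.32235002]
the job is handed in; nothing more can be done
None
```

I pointed at the stray tube's cap and then at the empty rack hole, more than 2 s each with the fingertips about 28 mm above cap level, then raised the fingertips to about 30 cm; the job was handed in at 14.35 s with no sign of contact, and no verdict was returned.

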